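Dust out the remote's battery well and set the remote on its sloped service stand

ROBOT

A 6-joint arm with a two-finger parallel gripper is mounted at the origin on the work surface. World frame = base frame: x ahead of the robot, y to its left, z up, the work surface at z = 0. Lengths are in m, angles in degrees, forces in N, time in s.
With the tool pointing down it reaches from about 0.25 to 0.85 m from the base axis. Payload 12.5 kg.
Tool frame: the origin (TCP) lies midway between the tips of the shut fingers; the grasp point (between the pads) lies 19 mm behind it; z points along the fingers, y is the line along which they close (so a half turn about z gives the same grasp; the last joint's range is limited). The gripper opens to 93 mm and grips with 3 to 60 N. Pads are 15 mm wide; open, the fingers measure 128 mm over their backs; the gripper's body (75 mm by 188 mm) begins 65 mm behind the grasp point.
Start: joints at [-68.044, 20.094, 94.641, -0, 65.266, -4.847], TCP at [0.248, -0.491, 0.219] pointing down, gripper open.
Joint ranges: [-157.81, 157.81], [-45, 120.19], [0.68, 151.7], [-89.99, 269.99], [4.06, 180], [-164.3, 164.3]. Speed limits (degrees/s): [127.2, 127.2, 159.86, 180, 180, 180].

INTERFACE

Orientations are given as [roll, pitch, yaw] about the fixed x, y, z axes, in that order (R = Rz(yaw) Ry(pitch) Rx(roll)).
In Python, from station import robot, eyes, job gives the robot as it stands. The module is installed in compiled form; this text tells all that it offers.
- The arm moves only by the shell command python3 -m inch 'ROWS' [FORCE]. ROWS is JSON, a list of rows, each an object of numbers: "claw": the gripper command: -1 is shut, 1 is fully open, values between are in proportion; "x", "y", "z": the shift along the tool's x, y, z in cm; "ax", "ay", "az": the turn, a rotation vector about the tool's x, y, z in rad. A call has 1 to 12 rows; each row is the pose to reach, as a shift and turn from the pose commanded when the call began, along the tool's axes at that moment; what a row does not reach only later rows make up. A row lasts 1/12 s, in which the tool goes at most 41.7 mm and 7.16 degrees, less where a joint would pass 70% of its speed; a pose out of reach is approached as far as the arm can. A call with a gripper value outside its range is refused whole. The fingers move at their own pace and stop on an object; FORCE is the grip in N (left out, the last holds). Time passes only in rows, so rows that repeat a pose let the fingers close. It gives the time, the measured TCP pose, the force, the opening and the grip force at its end, in the units of the state.
- robot.get_state(): the state, without advancing time (a new reading comes with each control period).
- eyes.capture(name): name is "side" or "top"; returns a dict with "img" (480x640x3 uint8, red, green, blue), "fovy" (degrees; the focal length in pixels is half the picture's height over the tangent of half this angle, whatever the lens; pixels are square), "cx", "cy" (the principal point, pixels), "view" (4x4, takes a point from world to camera coordinates). Camera axes: x right, y up, looking along -z (the intrinsics and any distortion apply to the point x, -y, -z); pixel columns grow to the right and rows downward; lengths in m; the calibration is good to about 2 mm. A picture is of the moment at which its call begins. There is no depth.
- job.sign_off(): hands the job in; it is judged then, once.
The state is a dict: "clock": time; "joint_positions": joint angles; "joint_velocities": joint speeds; "joint_torque": joint torques, N m; "ee_pos": TCP position; "eef_rot": TCP orientation; "force": force on the tool from outside, world axes, zero at the start; "moment": the same for the moment, N m; "opening": opening from 0.0 (shut) to 1.0 (fully open); "grip_force": force on a finger pad.
Only numpy, scipy, OpenCV 4.12 (cv2) and the standard library are available. Lean on these libraries where they do the work, as an engineer would, in place of code of your own. Each camera call takes 0.05 s, during which the arm holds its last target. There are 200 camera calls.

TASK

Take the long brush off its fork and, while the orange remote control case still stands on the bench, gently scrub out its open battery well with two strokes: down to the bottom, up through more than half of the well's depth, and down to the bottom again. Hang the brush back on the fork as it was, and set the case down gently, without dropping it, on the narrow sloped stand: centred on the beam, lined up with it, its underside flat on the slope, its red-button end downhill and up against the yellow lip. Leave the other things on the bench where they are.

Things in the scene. Friction and masses are not known exactly. Their poses are not given: they have to be found in the camera images.
- case: Loose remote control case, orange below, black above: 160 long (x), 64 wide (y), 105 high (z), 0.4 to 0.75 kg, upright on the bench. Origin: centre of its underside; z up; red-button end at -x, open battery well at +x. Its long sides are flat, 64 apart over the full height: grip across them from above at mid-length (centre of mass). Two joystick stubs at x -50 and -12, y 0, reach height 123.
- well_floor (a point): Centre of the floor of the battery well, 45 towards +x of the case's origin and 8 above its underside. The well is open at the top, 56 (x) x 52 (y) inside, 97 deep to the rim; axes as the case's.
- case_front (a point): Centre of the red-button end face of the case (-80, 0, 36 in its frame).
- brush: Loose long brush, 200 overall, 0.09 kg, hanging upright by its collar on the fork. Origin: centre of the collar's underside; z up, towards the handle. Blue collar 40 across, z 0 to 6; round blue handle 22 across, z 6 to 70, gripped from above; steel shaft 10 across below the collar, then a stiff white bristle head 34 across, from z -45 to the tip at z -130.
- brush_tip (a point): Centre of the lower end of the bristle head, 130 below the collar's underside.
- fork: Brush stand fixed to the bench. Origin: on the bench below the seat; z up. Base plate 120 x 100 x 12. A post at x 39 to 53, 160 high, carries two steel prongs running to -x, each 12 wide, 8 thick, tops at height 160, ends at x -36; the slot between them is 16 wide and open at -x. Stops at their ends (x -36 to -30) rise 6 more.
- fork_seat (a point): Where the hung brush's origin belongs: centred between the prongs, level with their tops, 160 above the bench. The bristle head does not pass between the prongs: lift the brush 10 or more, over the stops, and take it out or bring it in along the fork's x.
- stand: Service stand fixed to the bench: base plate 200 (x) x 110 (y) x 12 with two posts that carry the sloped beam. Origin: centre of its underside; z up, +x uphill along the beam.
- ramp: The stand's sloped beam, blue with black rubber, 170 long, 40 wide, rising 0.314 rad, immovable. Origin: centre of the lower end of its top face, at the lip's inner face, 62 above the bench, 85 towards -x of the stand's origin. x uphill along the face, y across, z out of it. The yellow lip (x -8 to 0), 60 wide, stands 15 above the face. The seated case's origin is at (80, 0, 0), axes parallel.
- duster: Bystander: upright blue can, 52 across, 150 high, close beyond the +x end of the case. Origin: centre of its underside.
- pack: Bystander: black and yellow battery pack lying flat, 60 x 95 x 26, in front (-x) of the stand. Origin: centre of its underside.
- mug: Bystander: blue mug, 76 across, 90 high, behind (+x) the stand. Origin: centre of its underside.
- reel: Bystander: green solder reel standing on its flange, 64 across, 50 high, behind (+x) the fork. Origin: centre of its underside.
- meter: Bystander: yellow multimeter lying flat, 150 x 76 x 42. Origin: centre of its underside.
- driver: Bystander: red screwdriver lying on the bench between the task's things, 190 long along x, under 35 high.
- spray: Bystander: slim upright amber bottle, 40 across, 130 high, between the task's things. Origin: centre of its underside.
- cover: Bystander: black cover plate lying flat, 150 x 90 x 16. Origin: centre of its underside.
Mind the look-alikes: they are no part of the job. Leave any pink look-alike of the case alone.

How it is judged (in metres and radians):
On the way, in this order (a step that is already met when the one before it is completed fails the run):
1. the brush tip is down at the bottom of the battery well (within 20 mm of its floor), the case standing level (x of brush_tip in the frame of well_floor between -0.03 and 0.03 m and y of brush_tip in the frame of well_floor between -0.028 and 0.028 m and angle between case's own z axis and vertical below 0.12 rad and z of brush_tip in the frame of well_floor below 0.02 m), for 0.04 s.
2. the brush is drawn up, its tip more than 45 mm above the well's floor and still over the well (x of brush_tip in the frame of well_floor between -0.03 and 0.03 m and y of brush_tip in the frame of well_floor between -0.028 and 0.028 m and angle between case's own z axis and vertical below 0.12 rad and z of brush_tip in the frame of well_floor above 0.045 m).
3. the brush tip is at the bottom of the well again (all of step 1), for 0.04 s.
At the end, for the whole second after the job is handed in: Case flat on the sloped beam (0.06 rad, 5 mm), red-button end downhill within 10 mm of the lip, within 10 mm of the centre line and 0.12 rad of the beam's direction; brush hanging upright (0.1 rad) by its collar on the fork, within 15 mm of the seat; both at rest (x of case in the frame of ramp between 0.076 and 0.09 m and y of case in the frame of ramp between -0.01 and 0.01 m and z of case in the frame of ramp between -0.004 and 0.005 m and x of case_front in the frame of ramp below 0.04 m and angle between the z axis of case and the z axis of ramp, either way round below 0.06 rad and angle between the x axis of case and the x axis of ramp, either way round below 0.12 rad and linear speed of case below 0.02 m/s and horizontal distance between brush and fork_seat below 0.015 m and z of brush in the frame of fork_seat between -0.005 and 0.005 m and angle between brush's own z axis and vertical below 0.1 rad and z of brush_tip in the frame of fork_seat below -0.1 m and linear speed of brush below 0.03 m/s); the robot touches nothing.
It fails at once if a bystander is moved by more than 30 mm (distance of any of duster, pack, mug, reel, meter, driver, spray, cover from where it was at the start of the episode above 0.03 m).
It fails at once if the brush is pressed against the case with more than 30 N (contact force between brush and case above 30 N).
It fails at once if the case is dropped or rammed onto the stand (more than 70 N) (contact force between case and ramp above 70 N or contact force between case and stand above 70 N).
It fails at once if the case is tipped over (angle between case's own z axis and vertical above 0.8 rad).
It also fails if it takes over 72 s, if anything falls off the work surface, if the arm or the gripper's body presses on something with over 40 N, if the wrist force passes 120 N, or if a joint passes its speed limit or range.

## Working session

There is one attempt and no reset: what is moved stays moved. The work goes in short steps, Python scripts to look and compute and a shell command to move; the robot and the scene stay as the last step left them, time stands still between calls to the robot, and variables do not carry over. Pictures are saved under pics/ and viewed, at most 10 in all, crops included, and the job is handed in when it is done.

```bash
mkdir -p pics; python3 - <<'E'
from station import robot, eyes, job
import cv2, numpy as np
for n in ("side","top"):
    d=eyes.capture(n); cv2.imwrite(f"pics/{n}0.png",d["img"][:,:,::-1]); np.save(f"{n}0.npy",d["img"])
    print(n,{k:(np.round(v,4).tolist() if k=="view" else v) for k,v in d.items() if k!="img"})
print(robot.get_state())
E
```

```text
side {'fovy': 54.36144420176309, 'cx': 322.2355052594288, 'cy': 236.87164042599193, 'view': [[-0.98, -0.1987, -0.0076, 0.518], [0.0927, -0.4904, 0.8666, -0.1594], [-0.1759, 0.8486, 0.499, -1.129], [0.0, 0.0, 0.0, 1.0]]}
top {'fovy': 46.56851325435739, 'cx': 309.2415517045857, 'cy': 232.18010391251667, 'view': [[0.0216, -0.9997, -0.0063, 0.0016], [0.9979, 0.0211, 0.0608, -0.5269], [-0.0607, -0.0076, 0.9981, -1.6073], [0.0, 0.0, 0.0, 1.0]]}
{'clock': 0.1, 'joint_positions': array([-6.80426167e+01,  2.01219804e+01,  9.46710138e+01, -3.63557837e-03,
        6.52655317e+01, -4.84421397e+00]), 'joint_velocities': array([-0.0812808 , -0.17086907, -0.07863233, -0.04357408,  0.06258226,
        0.03062353]), 'joint_torque': array([ 7.20529570e-04, -4.98025990e+01, -2.85704076e+01,  7.00352783e-02,
        2.39025982e-02, -2.57110787e-05]), 'ee_pos': array([ 0.24792049, -0.49062483,  0.21816334]), 'eef_rot': array([-1.79941404e+02, -1.65363385e-03,  2.68031193e+01]), 'force': array([ 0.01609486, -0.21624953, -0.48461191]), 'moment': array([ 0.02440787,  0.03283788, -0.04944917]), 'grip_force': 0.0, 'opening': 1.0007073282611556}
```

View pics/side0.png

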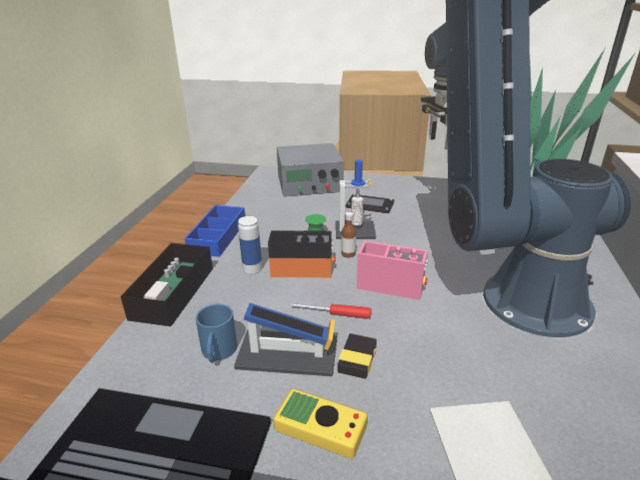

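View pics/top0.png

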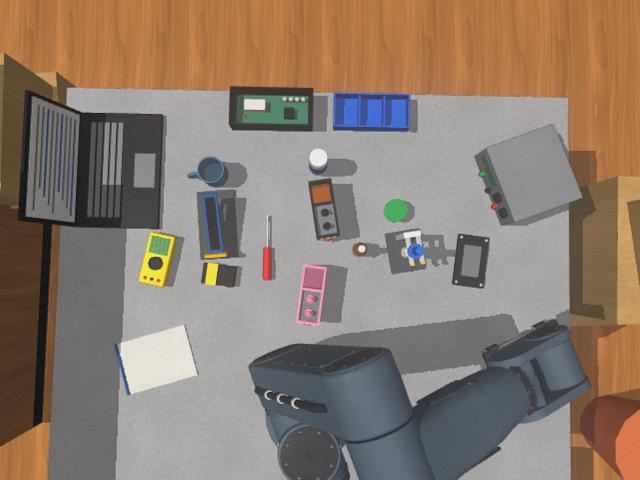

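Side view: case at (300,253), pink look-alike at (392,268), brush on fork at (358,178), stand at (288,340). Top view: case at (323,209) with its well toward +x (up), brush at (416,251), stand at (217,225) with its yellow lip at (213,256). The next step is an enlarged top crop, with grids of pixel-to-world points.

```bash
cat > h.py <<'E'
import numpy as np, cv2
from station import robot, eyes, job
def cap(n):
    d=eyes.capture(n); d["f"]=240/np.tan(np.radians(d["fovy"]/2)); return d
def ray(d,u,v):
    V=d["view"];R=V[:3,:3];c=-R.T@V[:3,3]
    w=R.T@np.array([(u-d["cx"])/d["f"],-(v-d["cy"])/d["f"],-1.]);return c,w/np.linalg.norm(w)
def onz(d,u,v,z):
    c,w=ray(d,u,v);return c+w*(z-c[2])/w[2]
def proj(d,p):
    q=d["view"][:3,:3]@np.asarray(p,float)+d["view"][:3,3]
    return np.array([d["cx"]+d["f"]*q[0]/-q[2],d["cy"]-d["f"]*q[1]/-q[2]])
def tri(d1,p1,d2,p2):
    c1,w1=ray(d1,*p1);c2,w2=ray(d2,*p2)
    s=np.linalg.lstsq(np.c_[w1,-w2],c2-c1,rcond=None)[0]
    a=c1+s[0]*w1;b=c2+s[1]*w2;return (a+b)/2,np.linalg.norm(a-b)
E
python3 - <<'E'
import cv2,numpy as np
t=np.load("top0.npy");s=np.load("side0.npy")
a=cv2.resize(t[150:350,190:450,::-1],None,fx=3,fy=3,interpolation=cv2.INTER_CUBIC)
cv2.imwrite("pics/tc.png",a)
a=cv2.resize(s[150:390,180:440,::-1],None,fx=2.5,fy=2.5,interpolation=cv2.INTER_CUBIC)
cv2.imwrite("pics/sc.png",a)
E
```

```text
(no output)
```

View pics/tc.png

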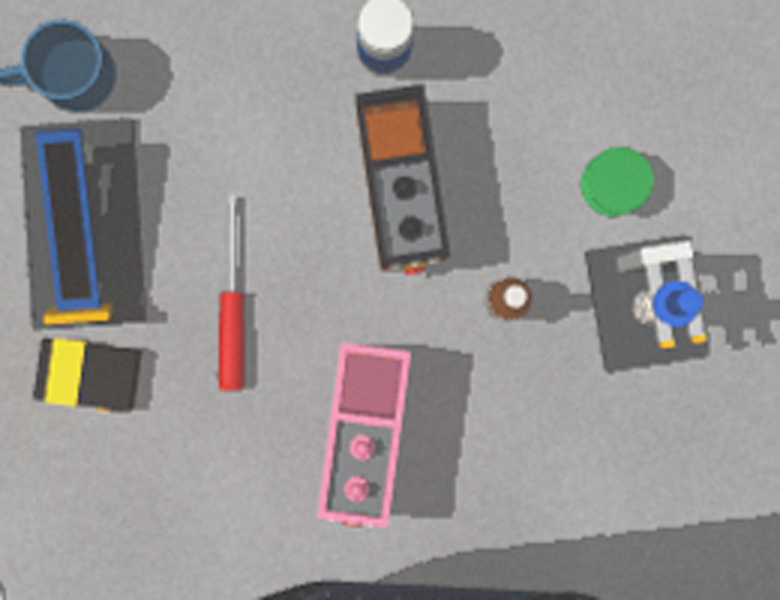

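View pics/sc.png

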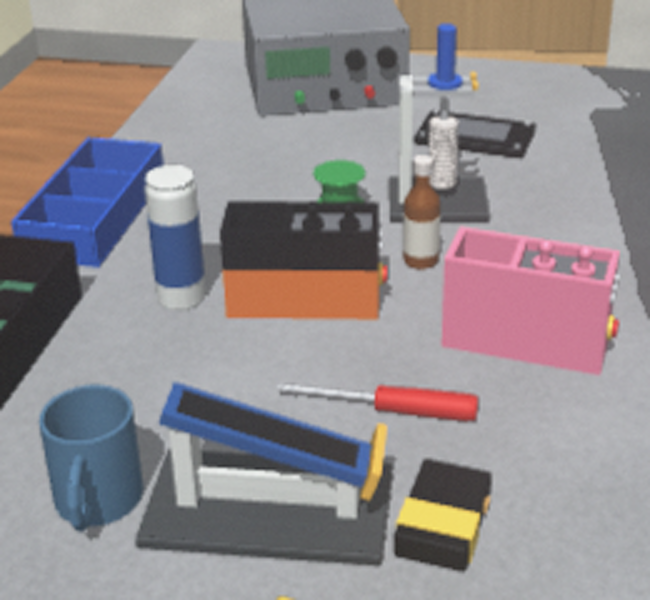

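The crop shows the case's top rim corners at about (357,95), (424,86), (448,262) and (383,271). The beam face corners are (37,133), (79,129), (100,303) and (57,308), the fork prong tips (668,344) and (699,338), and the brush (677,303). I'll convert these to world points and check them against the sizes given.

```bash
cat > m.py <<'E'
from h import *
t=cap("top");s=cap("side")
T=lambda u,v:(190+(u+.5)/3-.5,150+(v+.5)/3-.5)
S=lambda u,v:(180+(u+.5)/2.5-.5,150+(v+.5)/2.5-.5)
def pts(d,f,L,z): return np.array([onz(d,*f(*p),z) for p in L])
def show(n,P):
    P=P[:,:2];print(n,"ctr",P.mean(0).round(4),"edges",[round(float(np.linalg.norm(P[i]-P[(i+1)%len(P)])),4) for i in range(len(P))],
     "yaw",[round(float(np.degrees(np.arctan2(*(P[i]-P[(i+1)%len(P)])[::-1]))),1) for i in range(len(P))])
show("case rim",pts(t,T,[(357,95),(424,86),(448,262),(383,271)],.105))
show("case rim side",pts(s,S,[(227,203),(378,203),(378,268)][:2],.105))
show("case bottom side",pts(s,S,[(227,316),(379,317)],.0))
show("fork base",pts(t,T,[(585,252),(692,238),(708,358),(607,373)],.012))
show("prong ends",pts(t,T,[(667.5,345),(699,339)],.166))
show("post top",pts(t,T,[(642,248),(690,243)],.16))
show("stand base",pts(t,T,[(21,128),(138,120),(155,318),(35,328)],.012))
show("lip",pts(t,T,[(45,317),(111,310)],.075))
# masks
def mask(d,lo,hi,box,name):
    h=cv2.cvtColor(d["img"],cv2.COLOR_RGB2HSV);m=cv2.inRange(h,np.array(lo),np.array(hi));k=np.zeros_like(m);x0,y0,x1,y1=box;k[y0:y1,x0:x1]=m[y0:y1,x0:x1]
    ys,xs=np.nonzero(k);print(name,len(xs),"c",xs.mean().round(2),ys.mean().round(2),"bbox",xs.min(),xs.max(),ys.min(),ys.max(),cv2.minAreaRect(np.c_[xs,ys].astype(np.float32)));return k
mask(t,(105,150,60),(125,255,255),(395,230,440,270),"brush top")
mask(s,(105,150,60),(125,255,255),(340,150,375,195),"brush side")
mask(t,(100,130,60),(125,255,255),(198,185,232,262),"beam")
mask(t,(18,120,120),(32,255,255),(198,240,232,262),"lip")
mask(t,(5,100,60),(15,255,255),(310,175,335,205),"well")
p,e=tri(t,T(688,297),s,S(446,27));print("handle top",p,e)
p,e=tri(t,T(676,304),s,S(446,80));print("collar",p,e)
# ramp uphill end/lower end corners: fit both views
for n,a,b in (("up L",(37,133),(177,386)),("lo L",(57,308),(363,480)) ):
    p,e=tri(t,T(*a),s,S(*b));print(n,p,e)
E
python3 m.py
```

```text
case rim ctr [ 0.586  -0.0271] edges [0.0623, 0.164, 0.0601, 0.1642] yaw [98.9, 8.8, -80.9, -170.4]
case rim side ctr [ 0.5976 -0.0587] edges [0.1593, 0.1593] yaw [10.7, -169.3]
case bottom side ctr [ 0.5865 -0.002 ] edges [0.1607, 0.1607] yaw [10.2, -169.8]
fork base ctr [ 0.477  -0.2687] edges [0.1049, 0.1172, 0.0988, 0.119] yaw [98.7, 8.1, -80.3, -168.9]
prong ends ctr [ 0.4407 -0.2744] edges [0.0281, 0.0281] yaw [102.0, -78.0]
post top ctr [ 0.5255 -0.2595] edges [0.0426, 0.0426] yaw [97.2, -82.8]
stand base ctr [0.5452 0.2779] edges [0.1148, 0.1944, 0.1169, 0.1961] yaw [95.1, 6.6, -84.0, -174.1]
lip ctr [0.4559 0.2731] edges [0.062, 0.062] yaw [97.3, -82.7]
brush top 141 c 415.54 250.48 bbox 408 423 244 258 ((415.25006103515625, 250.25003051757812), (13.435027122497559, 14.142135620117188), 45.0)
brush side 82 c 357.71 175.07 bbox 352 363 160 184 ((357.5, 172.0), (24.0, 11.0), 90.0)
beam 256 c 212.02 220.14 bbox 202 222 193 252 ((212.05487060546875, 222.49391174316406), (58.860008239746094, 14.135236740112305), 83.6598129272461)
lip 92 c 215.42 254.8 bbox 205 226 252 257 ((215.51077270507812, 254.69383239746094), (4.437601566314697, 21.24501609802246), 86.8201675415039)
well 317 c 321.02 193.04 bbox 312 331 184 202 ((321.12310791015625, 192.984619140625), (17.612932205200195, 18.10906982421875), 82.87498474121094)
handle top [ 0.47745128 -0.265779    0.23193807] 0.0008717446941321069
collar [ 0.47452963 -0.2675926   0.16652776] 0.0014014183191404669
up L [0.61263061 0.30292959 0.13918636] 0.007925740755900062
lo L [0.46177124 0.29561874 0.06141202] 0.001826664180980953
```

```bash
python3 -m inch '[{"z":-4,"claw":1},{"z":-6,"claw":1},{"x":5,"y":-1.6,"z":-6,"az":0.1,"claw":1},{"x":9,"y":-2.9,"z":-6,"az":0.2,"claw":1},{"x":13,"y":-4.1,"z":-6,"az":0.304,"claw":1},{"x":17,"y":-5.4,"z":-6,"az":0.304,"claw":1},{"x":21,"y":-6.7,"z":-6,"az":0.304,"claw":1},{"x":25,"y":-8,"z":-6,"az":0.304,"claw":1},{"x":28.5,"y":-9.1,"z":-6,"az":0.304,"claw":1},{"x":30.3,"y":-9.7,"z":-6,"az":0.304,"claw":1},{"x":30.3,"y":-9.7,"z":-6,"az":0.304,"claw":1},{"x":30.3,"y":-9.7,"z":-6,"az":0.304,"claw":1}]' 15
python3 - <<'E'
from h import *
for n in("top","side"):
    d=cap(n);i=d["img"][:,:,::-1]; cv2.imwrite(f"pics/{n}1.png",i)
    print(n, proj(d,[.475,-.267,.23]),proj(d,[.475,-.267,.166]), proj(d,robot.get_state()["ee_pos"]))
a=cv2.imread("pics/top1.png")[130:330,190:450];b=cv2.imread("pics/side1.png")[100:300,280:440]
cv2.imwrite("pics/v1.png",cv2.resize(np.hstack([a,b]),None,fx=1.9,fy=1.9,interpolation=cv2.INTER_CUBIC))
E
```

```text
top [419.34793981 249.84650174] [414.71198821 250.55696047] [506.80245856 342.27176841]
side [358.84196567 161.04691001] [358.14805486 181.9448127 ] [439.31063341 144.17413957]$[0]: bad value
```

View pics/v1.png

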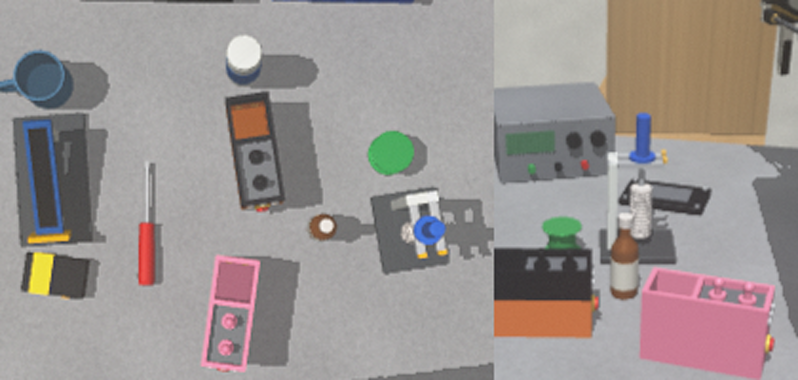

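The arm has not moved: the call was refused, and the view is unchanged. I'll test whether each row needs all the keys.

```bash
python3 -m inch '[{"claw":1,"x":0,"y":0,"z":-3,"ax":0,"ay":0,"az":0}]' 15; python3 -m inch '[{"claw":1,"z":-3}]'
```

```text
clock: 0.38
ee_pos: [0.2471, -0.4888, 0.2442]
eef_rot: [-179.5, -0.0, 26.8]
force: [0.6, -0.5, -0.4]
opening: 1.003
grip_force: 0.0$[0]: bad value
```

All seven keys are needed.

```bash
python3 -m inch '[{"claw":1,"x":2,"y":-0.6,"z":-2.3,"ax":0,"ay":0,"az":0},{"claw":1,"x":5,"y":-1.6,"z":-2.3,"ax":0,"ay":0,"az":0.1},{"claw":1,"x":9,"y":-2.9,"z":-2.3,"ax":0,"ay":0,"az":0.2},{"claw":1,"x":13,"y":-4.1,"z":-2.3,"ax":0,"ay":0,"az":0.304},{"claw":1,"x":17,"y":-5.4,"z":-2.3,"ax":0,"ay":0,"az":0.304},{"claw":1,"x":21,"y":-6.7,"z":-2.3,"ax":0,"ay":0,"az":0.304},{"claw":1,"x":25,"y":-8,"z":-2.3,"ax":0,"ay":0,"az":0.304},{"claw":1,"x":28.5,"y":-9.1,"z":-2.3,"ax":0,"ay":0,"az":0.304},{"claw":1,"x":30.3,"y":-9.7,"z":-2.3,"ax":0,"ay":0,"az":0.304},{"claw":1,"x":30.3,"y":-9.7,"z":-2.3,"ax":0,"ay":0,"az":0.304},{"claw":1,"x":30.3,"y":-9.7,"z":-2.3,"ax":0,"ay":0,"az":0.304}]' 15
```

```text
clock: 1.3
ee_pos: [0.4749, -0.2672, 0.2714]
eef_rot: [-180.0, 0.0, 9.5]
force: [0.1, -1.3, -0.3]
opening: 0.998
grip_force: 0.0
```

```bash
python3 -m inch '[{"claw":1,"x":0,"y":0,"z":3,"ax":0,"ay":0,"az":0},{"claw":1,"x":0,"y":0,"z":6,"ax":0,"ay":0,"az":0},{"claw":1,"x":0,"y":0,"z":8.5,"ax":0,"ay":0,"az":0},{"claw":1,"x":0,"y":0,"z":8.5,"ax":0,"ay":0,"az":0},{"claw":-1,"x":0,"y":0,"z":8.5,"ax":0,"ay":0,"az":0},{"claw":-1,"x":0,"y":0,"z":8.5,"ax":0,"ay":0,"az":0},{"claw":-1,"x":0,"y":0,"z":8.5,"ax":0,"ay":0,"az":0},{"claw":-1,"x":0,"y":0,"z":8.5,"ax":0,"ay":0,"az":0},{"claw":-1,"x":0,"y":0,"z":8.5,"ax":0,"ay":0,"az":0},{"claw":-1,"x":0,"y":0,"z":8.5,"ax":0,"ay":0,"az":0},{"claw":-1,"x":0,"y":0,"z":8.5,"ax":0,"ay":0,"az":0},{"claw":-1,"x":0,"y":0,"z":8.5,"ax":0,"ay":0,"az":0}]' 20
```

```text
clock: 2.3
ee_pos: [0.4748, -0.2677, 0.1868]
eef_rot: [180.0, -0.0, 9.4]
force: [0.1, 0.7, 0.3]
opening: 0.475
grip_force: 0.0
```

```bash
python3 -m inch '[{"claw":-1,"x":0,"y":0,"z":0,"ax":0,"ay":0,"az":0},{"claw":-1,"x":0,"y":0,"z":0,"ax":0,"ay":0,"az":0},{"claw":-1,"x":0,"y":0,"z":0,"ax":0,"ay":0,"az":0},{"claw":-1,"x":0,"y":0,"z":0,"ax":0,"ay":0,"az":0},{"claw":-1,"x":0,"y":0,"z":0,"ax":0,"ay":0,"az":0},{"claw":-1,"x":0,"y":0,"z":0,"ax":0,"ay":0,"az":0},{"claw":-1,"x":0,"y":0,"z":0,"ax":0,"ay":0,"az":0},{"claw":-1,"x":0,"y":0,"z":0,"ax":0,"ay":0,"az":0}]' 20
```

```text
clock: 2.97
ee_pos: [0.4747, -0.2676, 0.1866]
eef_rot: [-180.0, 0.0, 9.4]
force: [-0.5, 1.3, -0.8]
opening: 0.235
grip_force: 20.0
```

Gripped: 0.235 × 93 = 22 mm, which matches the handle. Now I'll lift the brush, take it out along the fork's -x, and raise it.

```bash
python3 -m inch '[{"claw":-1,"x":0,"y":0,"z":-1,"ax":0,"ay":0,"az":0},{"claw":-1,"x":0,"y":0,"z":-2,"ax":0,"ay":0,"az":0},{"claw":-1,"x":0,"y":0,"z":-2.2,"ax":0,"ay":0,"az":0},{"claw":-1,"x":-2,"y":0,"z":-2.2,"ax":0,"ay":0,"az":0},{"claw":-1,"x":-4,"y":0,"z":-2.2,"ax":0,"ay":0,"az":0},{"claw":-1,"x":-6,"y":0,"z":-2.2,"ax":0,"ay":0,"az":0},{"claw":-1,"x":-8,"y":0,"z":-2.2,"ax":0,"ay":0,"az":0},{"claw":-1,"x":-8.5,"y":0,"z":-3,"ax":0,"ay":0,"az":0},{"claw":-1,"x":-8.5,"y":0,"z":-6,"ax":0,"ay":0,"az":0},{"claw":-1,"x":-8.5,"y":0,"z":-9.5,"ax":0,"ay":0,"az":0},{"claw":-1,"x":-8.5,"y":0,"z":-13.3,"ax":0,"ay":0,"az":0},{"claw":-1,"x":-8.5,"y":0,"z":-13.3,"ax":0,"ay":0,"az":0}]' 20
cat > c.py <<'E'
from h import *
t=cap("top")
img=np.load("top0.npy")
g=img.astype(int)
def edge(p0,p1,ch=slice(None)):
    # strongest gray-level transition along a segment, subpixel
    n=200;P=np.linspace(p0,p1,n).astype(np.float32)
    l=cv2.remap(cv2.cvtColor(img,cv2.COLOR_RGB2GRAY).astype(np.float32),P[:,0][None],P[:,1][None],cv2.INTER_LINEAR)[0]
    gr=np.abs(np.gradient(cv2.GaussianBlur(l[None],(0,0),12/ (np.hypot(*(np.subtract(p1,p0)))/8+.01))[0]));k=gr.argmax();return P[k]
T=lambda u,v:np.array((190+(u+.5)/3-.5,150+(v+.5)/3-.5))
ax=np.array([-24,-176.])/np.hypot(24,176);pe=np.array([ax[1],-ax[0]])  # case +x in crop px; perp (left)
c=np.array([403,178.])
R=[];L=[]
for s in (-70,-45,-20,5,30,60):
    q=c+ax*s
    L.append(onz(t,*edge(T(*(q+pe*22)),T(*(q+pe*46))),.105)); R.append(onz(t,*edge(T(*(q-pe*22)),T(*(q-pe*46))),.105))
U=[onz(t,*edge(T(*(c+ax*74+pe*k)),T(*(c+ax*104+pe*k))),.105) for k in(-25,-12,0,12,25)]
for n,A in(("L",L),("R",R),("U",U)):
    A=np.array(A)[:,:2];v,_,_=(lambda l:(np.array([l[0],l[1]]).ravel(),0,0))(cv2.fitLine(A.astype(np.float32),cv2.DIST_HUBER,0,1e-4,1e-4))
    print(n,A.mean(0).round(4),"yaw",np.degrees(np.arctan2(v[1],v[0])).round(2),(A-A.mean(0)).dot([-v[1],v[0]]).round(4))
print("well visible centre on rim plane",onz(t,321.02,193.04,.105),"rim walls",[onz(t,*T(u,v),.105)[:2].round(4) for u,v in((363,105),(418,99),(427,157),(371,163))])
E
python3 c.py
```

```text
clock: 3.97
ee_pos: [0.3931, -0.283, 0.3275]
eef_rot: [179.5, -0.4, 9.4]
force: [0.2, 0.5, 0.8]
opening: 0.232
grip_force: 20.0
L [0.5749 0.0049] yaw 9.93 [-0.     -0.0005  0.0005  0.0003 -0.0001 -0.0002]
R [ 0.5842 -0.0539] yaw 9.2 [ 0.0004  0.0001  0.0003  0.0013 -0.0052  0.0031]
U [ 0.669  -0.0142] yaw -79.73 [ 0.      0.0001 -0.0004  0.0004 -0.0001]
well visible centre on rim plane [ 0.63028268 -0.01803239  0.105     ] rim walls [array([0.653 , 0.0111]), array([ 0.6596, -0.0395]), array([ 0.606 , -0.0488]), array([0.5994, 0.0026])]
```

Case: yaw about 10°, origin about (0.589, -0.027), well centre about (0.633, -0.019). I'll carry the brush over it.

```bash
python3 -m inch '[{"claw":-1,"x":1.4,"y":-1.1,"z":0,"ax":0,"ay":0,"az":0},{"claw":-1,"x":4.2,"y":-3.3,"z":0,"ax":0,"ay":0,"az":0},{"claw":-1,"x":7,"y":-5.5,"z":0,"ax":0,"ay":0,"az":0},{"claw":-1,"x":10.3,"y":-8,"z":0,"ax":0,"ay":0,"az":0},{"claw":-1,"x":13.5,"y":-10.5,"z":0,"ax":0,"ay":0,"az":0},{"claw":-1,"x":16.7,"y":-13,"z":0,"ax":0,"ay":0,"az":0},{"claw":-1,"x":19.9,"y":-15.5,"z":0,"ax":0,"ay":0,"az":0},{"claw":-1,"x":23.1,"y":-18,"z":0,"ax":0,"ay":0,"az":0},{"claw":-1,"x":26,"y":-20.3,"z":0,"ax":0,"ay":0,"az":0},{"claw":-1,"x":28.2,"y":-22,"z":0,"ax":0,"ay":0,"az":0},{"claw":-1,"x":28.2,"y":-22,"z":0,"ax":0,"ay":0,"az":0},{"claw":-1,"x":28.2,"y":-22,"z":0,"ax":0,"ay":0,"az":0}]' 20
python3 - <<'E'
from h import *
d=cap("side");print(robot.get_state()["ee_pos"]);i=d["img"][:,:,::-1];e=robot.get_state()["ee_pos"];print(proj(d,e-[0,0,.1566]),proj(d,[.633,-.019,.105]),proj(d,[.633,-.019,.16]))
t=cap("top")
a=i[120:300,220:400];b=t["img"][130:310,240:420,::-1]
cv2.imwrite("pics/v2.png",cv2.resize(np.hstack([a,b]),None,fx=2.2,fy=2.2,interpolation=cv2.INTER_CUBIC))
E
```

```text
clock: 5.02
ee_pos: [0.6335, -0.0171, 0.3181]
eef_rot: [-180.0, 0.1, 9.5]
force: [-0.8, -0.3, -0.7]
opening: 0.236
grip_force: 20.0
[ 0.63304422 -0.01814056  0.31859312]
[282.42084964 217.56509296] [283.63673117 237.04249412] [282.56998491 218.11357505]
```

View pics/v2.png

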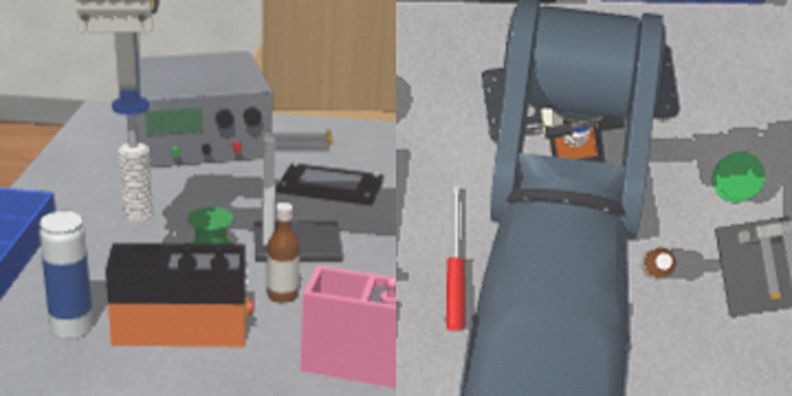

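The side view shows the brush tip at about (282.7, 219), against a prediction of (282.4, 217.6), over the well end of the case. I'll lower it in stages.

```bash
python3 -m inch '[{"claw":-1,"x":0,"y":0,"z":2,"ax":0,"ay":0,"az":0},{"claw":-1,"x":0,"y":0,"z":4,"ax":0,"ay":0,"az":0},{"claw":-1,"x":0,"y":0,"z":5.5,"ax":0,"ay":0,"az":0},{"claw":-1,"x":0,"y":0,"z":6.5,"ax":0,"ay":0,"az":0},{"claw":-1,"x":0,"y":0,"z":7.3,"ax":0,"ay":0,"az":0},{"claw":-1,"x":0,"y":0,"z":8,"ax":0,"ay":0,"az":0},{"claw":-1,"x":0,"y":0,"z":8,"ax":0,"ay":0,"az":0},{"claw":-1,"x":0,"y":0,"z":8,"ax":0,"ay":0,"az":0}]' 20
```

```text
clock: 5.78
ee_pos: [0.6333, -0.0187, 0.24]
eef_rot: [180.0, -0.0, 9.4]
force: [0.3, 0.4, -0.5]
opening: 0.235
grip_force: 20.0
```

```bash
python3 -m inch '[{"claw":-1,"x":0,"y":0,"z":1,"ax":0,"ay":0,"az":0},{"claw":-1,"x":0,"y":0,"z":2,"ax":0,"ay":0,"az":0},{"claw":-1,"x":0,"y":0,"z":3,"ax":0,"ay":0,"az":0},{"claw":-1,"x":0,"y":0,"z":4,"ax":0,"ay":0,"az":0},{"claw":-1,"x":0,"y":0,"z":5,"ax":0,"ay":0,"az":0},{"claw":-1,"x":0,"y":0,"z":5.8,"ax":0,"ay":0,"az":0},{"claw":-1,"x":0,"y":0,"z":6.3,"ax":0,"ay":0,"az":0},{"claw":-1,"x":0,"y":0,"z":6.6,"ax":0,"ay":0,"az":0},{"claw":-1,"x":0,"y":0,"z":6.8,"ax":0,"ay":0,"az":0},{"claw":-1,"x":0,"y":0,"z":6.8,"ax":0,"ay":0,"az":0},{"claw":-1,"x":0,"y":0,"z":6.8,"ax":0,"ay":0,"az":0}]' 20
python3 - <<'E'
from h import *
t=cap("side");a=t["img"][120:300,210:410,::-1]
cv2.imwrite("pics/v3.png",cv2.resize(a,None,fx=3,fy=3,interpolation=cv2.INTER_CUBIC))
E
```

```text
clock: 6.7
ee_pos: [0.6334, -0.0185, 0.172]
eef_rot: [180.0, -0.0, 9.4]
force: [0.4, 0.9, -1.2]
opening: 0.234
grip_force: 20.0
```

View pics/v3.png

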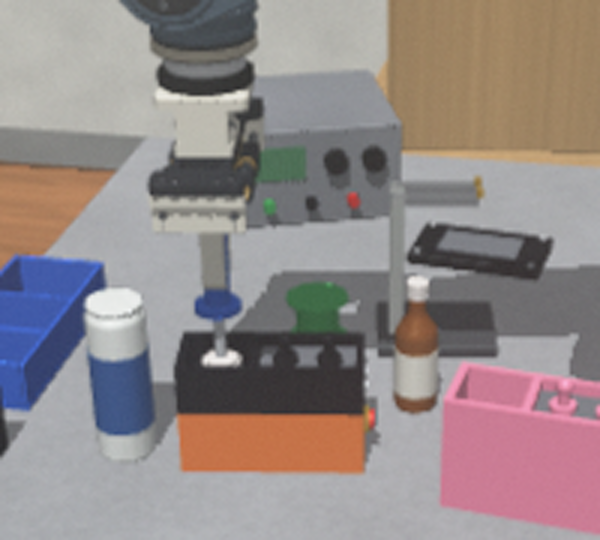

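The brush is in the well at (222,355) in the crop, the case is level, and no force is felt. Now I'll go a little lower, draw up 7 cm, and go down again.

```bash
python3 -m inch '[{"claw":-1,"x":0,"y":0,"z":0.3,"ax":0,"ay":0,"az":0},{"claw":-1,"x":0,"y":0,"z":0.3,"ax":0,"ay":0,"az":0},{"claw":-1,"x":0,"y":0,"z":0.3,"ax":0,"ay":0,"az":0},{"claw":-1,"x":0,"y":0,"z":-1,"ax":0,"ay":0,"az":0},{"claw":-1,"x":0,"y":0,"z":-2.5,"ax":0,"ay":0,"az":0},{"claw":-1,"x":0,"y":0,"z":-4,"ax":0,"ay":0,"az":0},{"claw":-1,"x":0,"y":0,"z":-5.5,"ax":0,"ay":0,"az":0},{"claw":-1,"x":0,"y":0,"z":-6.5,"ax":0,"ay":0,"az":0},{"claw":-1,"x":0,"y":0,"z":-7,"ax":0,"ay":0,"az":0},{"claw":-1,"x":0,"y":0,"z":-7,"ax":0,"ay":0,"az":0},{"claw":-1,"x":0,"y":0,"z":-7,"ax":0,"ay":0,"az":0}]' 20
python3 -m inch '[{"claw":-1,"x":0,"y":0,"z":1,"ax":0,"ay":0,"az":0},{"claw":-1,"x":0,"y":0,"z":2.5,"ax":0,"ay":0,"az":0},{"claw":-1,"x":0,"y":0,"z":4,"ax":0,"ay":0,"az":0},{"claw":-1,"x":0,"y":0,"z":5,"ax":0,"ay":0,"az":0},{"claw":-1,"x":0,"y":0,"z":6,"ax":0,"ay":0,"az":0},{"claw":-1,"x":0,"y":0,"z":6.7,"ax":0,"ay":0,"az":0},{"claw":-1,"x":0,"y":0,"z":7.1,"ax":0,"ay":0,"az":0},{"claw":-1,"x":0,"y":0,"z":7.3,"ax":0,"ay":0,"az":0},{"claw":-1,"x":0,"y":0,"z":7.3,"ax":0,"ay":0,"az":0},{"claw":-1,"x":0,"y":0,"z":7.3,"ax":0,"ay":0,"az":0},{"claw":-1,"x":0,"y":0,"z":7.3,"ax":0,"ay":0,"az":0}]' 20
```

```text
clock: 7.67
ee_pos: [0.633, -0.0185, 0.2411]
eef_rot: [-180.0, 0.0, 9.4]
force: [-0.2, -0.6, -1.8]
opening: 0.233
grip_force: 20.0
clock: 8.58
ee_pos: [0.6335, -0.0185, 0.1692]
eef_rot: [180.0, -0.1, 9.4]
force: [-0.1, -0.2, 0.5]
opening: 0.229
grip_force: 20.0
```

Two strokes done. Now up and out, then back to the fork's mouth.

```bash
python3 -m inch '[{"claw":-1,"x":0,"y":0,"z":-1.5,"ax":0,"ay":0,"az":0},{"claw":-1,"x":0,"y":0,"z":-3.5,"ax":0,"ay":0,"az":0},{"claw":-1,"x":0,"y":0,"z":-6,"ax":0,"ay":0,"az":0},{"claw":-1,"x":0,"y":0,"z":-8.5,"ax":0,"ay":0,"az":0},{"claw":-1,"x":0,"y":0,"z":-11,"ax":0,"ay":0,"az":0},{"claw":-1,"x":0,"y":0,"z":-13.5,"ax":0,"ay":0,"az":0},{"claw":-1,"x":0,"y":0,"z":-15,"ax":0,"ay":0,"az":0},{"claw":-1,"x":0,"y":0,"z":-15,"ax":0,"ay":0,"az":0}]' 20
python3 -m inch '[{"claw":-1,"x":-1.4,"y":1.1,"z":0,"ax":0,"ay":0,"az":0},{"claw":-1,"x":-4.2,"y":3.3,"z":0,"ax":0,"ay":0,"az":0},{"claw":-1,"x":-7,"y":5.5,"z":0,"ax":0,"ay":0,"az":0},{"claw":-1,"x":-10.3,"y":8,"z":0,"ax":0,"ay":0,"az":0},{"claw":-1,"x":-13.5,"y":10.5,"z":0,"ax":0,"ay":0,"az":0},{"claw":-1,"x":-16.7,"y":13,"z":0,"ax":0,"ay":0,"az":0},{"claw":-1,"x":-19.9,"y":15.5,"z":0,"ax":0,"ay":0,"az":0},{"claw":-1,"x":-23.1,"y":18,"z":0,"ax":0,"ay":0,"az":0},{"claw":-1,"x":-26,"y":20.3,"z":0,"ax":0,"ay":0,"az":0},{"claw":-1,"x":-28.2,"y":22,"z":0,"ax":0,"ay":0,"az":0},{"claw":-1,"x":-28.2,"y":22,"z":0,"ax":0,"ay":0,"az":0},{"claw":-1,"x":-28.2,"y":22,"z":0,"ax":0,"ay":0,"az":0}]' 20
python3 - <<'E'
from h import *
print(robot.get_state()["ee_pos"])
d=cap("side");cv2.imwrite("pics/v4.png",d["img"][:,:,::-1])
E
```

```text
clock: 9.25
ee_pos: [0.6343, -0.0186, 0.3228]
eef_rot: [179.9, -0.4, 9.4]
force: [0.3, 0.2, -0.9]
opening: 0.237
grip_force: 20.0
clock: 10.25
ee_pos: [0.39, -0.2821, 0.318]
eef_rot: [-180.0, 0.0, 9.2]
force: [-0.2, 0.6, -1.7]
opening: 0.237
grip_force: 20.0
[ 0.39003954 -0.28206462  0.31796711]
```

```bash
python3 -m inch '[{"claw":-1,"x":0,"y":0,"z":2,"ax":0,"ay":0,"az":0},{"claw":-1,"x":0,"y":0,"z":5.5,"ax":0,"ay":0,"az":0},{"claw":-1,"x":0,"y":0,"z":8.5,"ax":0,"ay":0,"az":0},{"claw":-1,"x":0,"y":0,"z":10.5,"ax":0,"ay":0,"az":0},{"claw":-1,"x":0,"y":0,"z":11,"ax":0,"ay":0,"az":0},{"claw":-1,"x":0,"y":0,"z":11,"ax":0,"ay":0,"az":0},{"claw":-1,"x":1.5,"y":0,"z":11,"ax":0,"ay":0,"az":0},{"claw":-1,"x":3.3,"y":0,"z":11,"ax":0,"ay":0,"az":0},{"claw":-1,"x":5.1,"y":0,"z":11,"ax":0,"ay":0,"az":0},{"claw":-1,"x":6.9,"y":0,"z":11,"ax":0,"ay":0,"az":0},{"claw":-1,"x":8.5,"y":0,"z":11,"ax":0,"ay":0,"az":0},{"claw":-1,"x":8.5,"y":0,"z":11,"ax":0,"ay":0,"az":0}]' 20
python3 -m inch '[{"claw":-1,"x":0,"y":0,"z":0.6,"ax":0,"ay":0,"az":0},{"claw":-1,"x":0,"y":0,"z":1.2,"ax":0,"ay":0,"az":0},{"claw":-1,"x":0,"y":0,"z":1.7,"ax":0,"ay":0,"az":0},{"claw":-1,"x":0,"y":0,"z":2.1,"ax":0,"ay":0,"az":0},{"claw":-1,"x":0,"y":0,"z":2.1,"ax":0,"ay":0,"az":0},{"claw":-1,"x":0,"y":0,"z":2.1,"ax":0,"ay":0,"az":0}]' 20
```

```text
clock: 11.3
ee_pos: [0.4777, -0.2672, 0.2103]
eef_rot: [179.9, -0.2, 9.5]
force: [-0.2, -0.3, -1.7]
opening: 0.233
grip_force: 20.0
clock: 11.8
ee_pos: [0.4744, -0.2678, 0.1875]
eef_rot: [-180.0, 0.0, 9.4]
force: [-1.5, -0.2, -1.1]
opening: 0.234
grip_force: 20.0
```

```bash
python3 -m inch '[{"claw":-0.4,"x":0,"y":0,"z":0,"ax":0,"ay":0,"az":0},{"claw":-0.3,"x":0,"y":0,"z":0,"ax":0,"ay":0,"az":0},{"claw":0,"x":0,"y":0,"z":0,"ax":0,"ay":0,"az":0},{"claw":0.5,"x":0,"y":0,"z":0,"ax":0,"ay":0,"az":0},{"claw":1,"x":0,"y":0,"z":0,"ax":0,"ay":0,"az":0},{"claw":1,"x":0,"y":0,"z":0,"ax":0,"ay":0,"az":0},{"claw":1,"x":0,"y":0,"z":0,"ax":0,"ay":0,"az":0},{"claw":1,"x":0,"y":0,"z":-1,"ax":0,"ay":0,"az":0},{"claw":1,"x":0,"y":0,"z":-3,"ax":0,"ay":0,"az":0},{"claw":1,"x":0,"y":0,"z":-6,"ax":0,"ay":0,"az":0},{"claw":1,"x":0,"y":0,"z":-9,"ax":0,"ay":0,"az":0},{"claw":1,"x":0,"y":0,"z":-9,"ax":0,"ay":0,"az":0}]' 20
python3 - <<'E'
from h import *
a=np.load("side0.npy").astype(int);d=cap("side");b=d["img"].astype(int)
r=np.s_[155:235,335:385];D=np.abs(a-b).sum(2)[r];print((D>60).sum(),"changed px in brush box")
h=cv2.cvtColor(d["img"],cv2.COLOR_RGB2HSV);m=cv2.inRange(h,np.array((105,150,60)),np.array((125,255,255)))[150:195,340:375]
ys,xs=np.nonzero(m);print(len(xs),xs.mean()+340,ys.mean()+150,ys.min()+150)
m=(b.min(2)>150)[185:235,350:368];ys,xs=np.nonzero(m);print("bristles",xs.mean()+350,ys.mean()+185,len(xs))
m=(a.min(2)>150)[185:235,350:368];ys,xs=np.nonzero(m);print("before",xs.mean()+350,ys.mean()+185,len(xs))
cv2.imwrite("pics/v5.png",np.uint8(b[:,:,::-1]))
E
```

```text
clock: 12.8
ee_pos: [0.4765, -0.2688, 0.2841]
eef_rot: [179.6, -0.4, 9.4]
force: [-0.9, -0.6, 1.3]
opening: 0.986
grip_force: 0.0
609 changed px in brush box
80 357.625 178.35 161
bristles 356.78402366863907 207.2662721893491 338
before 357.2695852534562 203.76958525345623 434
```

```bash
python3 -m inch '[{"claw":1,"x":1,"y":-1.4,"z":0,"ax":0,"ay":0,"az":0},{"claw":1,"x":3,"y":-4.3,"z":0,"ax":0,"ay":0,"az":0},{"claw":1,"x":5,"y":-7.2,"z":0,"ax":0,"ay":0,"az":0},{"claw":1,"x":7.2,"y":-10.4,"z":0,"ax":0,"ay":0,"az":0},{"claw":1,"x":9.4,"y":-13.5,"z":0,"ax":0,"ay":0,"az":-0.01},{"claw":1,"x":11.6,"y":-16.7,"z":0,"ax":0,"ay":0,"az":-0.01},{"claw":1,"x":13.6,"y":-19.6,"z":0,"ax":0,"ay":0,"az":-0.01},{"claw":1,"x":15.2,"y":-21.9,"z":0,"ax":0,"ay":0,"az":-0.01},{"claw":1,"x":15.2,"y":-21.9,"z":0,"ax":0,"ay":0,"az":-0.01},{"claw":1,"x":15.2,"y":-21.9,"z":0,"ax":0,"ay":0,"az":-0.01}]' 20
python3 - <<'E'
from h import *
d=cap("side");t=cap("top");e=robot.get_state()["ee_pos"];print(e)
a=d["img"][130:400,180:420,::-1];b=t["img"][150:420,180:450,::-1]
cv2.imwrite("pics/v6.png",cv2.resize(np.hstack([a,b[:, :130]]),None,fx=2.15,fy=2.15,interpolation=cv2.INTER_CUBIC))
E
```

```text
clock: 13.68
ee_pos: [0.5889, -0.0257, 0.2768]
eef_rot: [-180.0, 0.1, 10.1]
force: [0.5, -1.3, -0.2]
opening: 1.0
grip_force: 0.0
[ 0.58851257 -0.02741061  0.27719636]
```

View pics/v6.png

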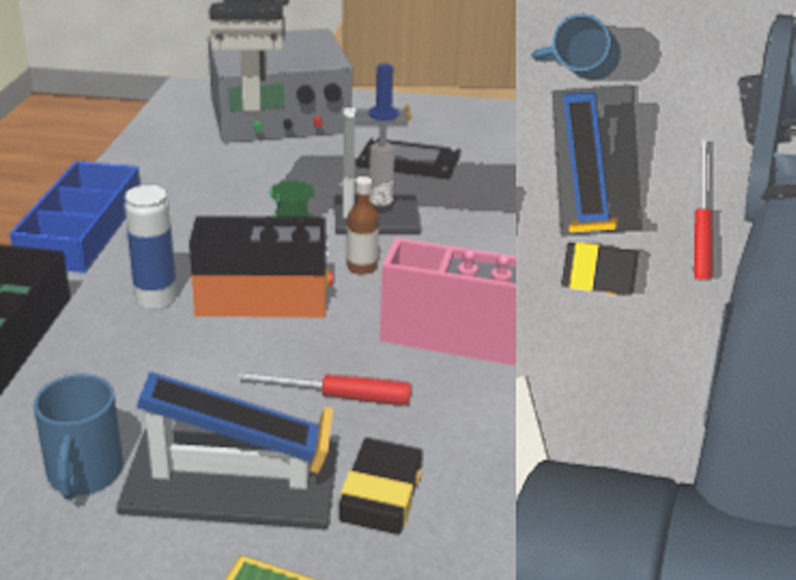

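The brush hangs upright on the fork and the case stands undisturbed. I'll lower over the case's mid-length and grip.

```bash
python3 -m inch '[{"claw":1,"x":0,"y":0,"z":2.5,"ax":0,"ay":0,"az":0},{"claw":1,"x":0,"y":0,"z":6,"ax":0,"ay":0,"az":0},{"claw":1,"x":0,"y":0,"z":9.5,"ax":0,"ay":0,"az":0},{"claw":1,"x":0,"y":0,"z":12.5,"ax":0,"ay":0,"az":0},{"claw":1,"x":0,"y":0,"z":14.5,"ax":0,"ay":0,"az":0},{"claw":1,"x":0,"y":0,"z":16,"ax":0,"ay":0,"az":0},{"claw":1,"x":0,"y":0,"z":17.5,"ax":0,"ay":0,"az":0},{"claw":1,"x":0,"y":0,"z":19,"ax":0,"ay":0,"az":0},{"claw":1,"x":0,"y":0,"z":20.5,"ax":0,"ay":0,"az":0},{"claw":1,"x":0,"y":0,"z":22,"ax":0,"ay":0,"az":0},{"claw":1,"x":0,"y":0,"z":22.6,"ax":0,"ay":0,"az":0},{"claw":1,"x":0,"y":0,"z":22.6,"ax":0,"ay":0,"az":0}]' 20
```

```text
clock: 14.78
ee_pos: [0.5879, -0.0278, 0.0505]
eef_rot: [-180.0, 0.1, 9.9]
force: [1.2, 0.6, -0.1]
opening: 0.999
grip_force: 0.0
```

```bash
python3 -m inch '[{"claw":0.5,"x":0,"y":0,"z":0,"ax":0,"ay":0,"az":0},{"claw":0.3,"x":0,"y":0,"z":0,"ax":0,"ay":0,"az":0},{"claw":0,"x":0,"y":0,"z":0,"ax":0,"ay":0,"az":0},{"claw":-1,"x":0,"y":0,"z":0,"ax":0,"ay":0,"az":0},{"claw":-1,"x":0,"y":0,"z":0,"ax":0,"ay":0,"az":0},{"claw":-1,"x":0,"y":0,"z":0,"ax":0,"ay":0,"az":0},{"claw":-1,"x":0,"y":0,"z":0,"ax":0,"ay":0,"az":0},{"claw":-1,"x":0,"y":0,"z":0,"ax":0,"ay":0,"az":0},{"claw":-1,"x":0,"y":0,"z":0,"ax":0,"ay":0,"az":0},{"claw":-1,"x":0,"y":0,"z":0,"ax":0,"ay":0,"az":0}]' 40
```

```text
clock: 15.62
ee_pos: [0.5892, -0.0269, 0.0521]
eef_rot: [180.0, -0.0, 10.0]
force: [-0.6, -1.0, 6.0]
opening: 0.685
grip_force: 40.0
```

Gripped: 0.685 × 93 = 63.7 mm, which matches the case width. Before placing, I'll take a zoomed look at the stand for precise corners.

```bash
python3 - <<'E'
import cv2,numpy as np
t=np.load("top0.npy")[185:265,190:250,::-1];s=np.load("side0.npy")[295:375,230:345,::-1]
a=cv2.resize(t,None,fx=5.5,fy=5.5,interpolation=cv2.INTER_CUBIC)
b=cv2.resize(s,None,fx=4,fy=4,interpolation=cv2.INTER_CUBIC)
b=cv2.copyMakeBorder(b,0,a.shape[0]-b.shape[0],0,0,cv2.BORDER_CONSTANT)
o=np.hstack([a,b]);print(o.shape,a.shape);cv2.imwrite("pics/v7.png",o)
E
```

```text
(440, 790, 3) (440, 330, 3)
```

View pics/v7.png

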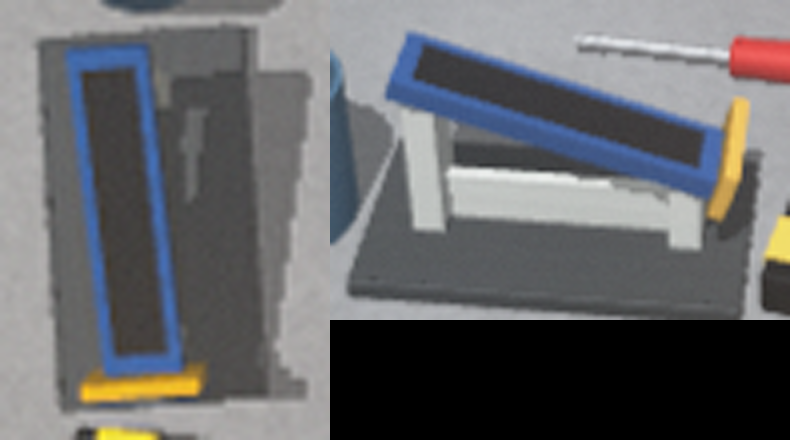

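Top crop: beam corners at (66,50), (147,44), (183,370) and (104,376), lip top from (82,382)–(203,374) to (82,401)–(202,392), base left side (38,40)–(62,410). Side crop: far beam corners at (410,34) and (724,128).

```bash
python3 - <<'E'
from h import *
t=cap("top");s=cap("side")
T=lambda u,v:(190+(u+.5)/5.5-.5,185+(v+.5)/5.5-.5)
S=lambda u,v:(230+(u-330+.5)/4-.5,295+(v+.5)/4-.5)
g=lambda u,v,z:onz(t,*T(u,v),z)[:2]
zu=.062+.17*np.sin(.314)
UL,UR,LR,LL=g(66,50,zu),g(147,44,zu),g(183,370,.062),g(104,376,.062)
print("beam",UL,UR,LR,LL,"len",np.linalg.norm(UL-LL),np.linalg.norm(UR-LR),"exp",.17*np.cos(.314),"w",np.linalg.norm(UL-UR),np.linalg.norm(LL-LR))
d=(UL+UR-LL-LR)/2;print("yaw",np.degrees(np.arctan2(d[1],d[0])),"mid low",(LL+LR)/2,"mid up",(UL+UR)/2)
a,b,c,e=g(82,382,.0763),g(203,374,.0763),g(82,401,.0738),g(202,392,.0738)
print("lip in",(a+b)/2,np.linalg.norm(a-b),np.degrees(np.arctan2(*(a-b)[::-1]))-90,"out",(c+e)/2,np.linalg.norm(c-e),np.degrees(np.arctan2(*(c-e)[::-1]))-90)
B=[g(38,40,.012),g(254,27,.012),g(269,397,.012),g(62,410,.012)];print("base",np.mean(B,0),[np.linalg.norm(B[i]-B[i-1]) for i in range(4)],np.degrees(np.arctan2(*(B[0]-B[3])[::-1])))
for n,p,q in(("UR",(147,44),(410,34)),("LR",(183,370),(724,128))):print(n,*tri(t,T(*p),s,S(*q)))
print(robot.get_state()["ee_pos"])
E
```

```text
beam [0.62044699 0.31023999] [0.62430319 0.26981637] [0.46304222 0.2552592 ] [0.45909302 0.29577431] len 0.16200111214567436 0.16191667617536723 exp 0.16168797238903415 w 0.04060713656969684 0.040707128372937676
yaw 5.14056151275976 mid low [0.46106762 0.27551676] mid up [0.62237509 0.29002818]
lip in [0.45821516 0.27344787] 0.061740042085595026 5.006905730381234 out [0.44883946 0.27384031] 0.06133808586202772 5.51398694405853
base [0.54467941 0.28037971] [np.float64(0.19780280908516867), np.float64(0.11550743745416492), np.float64(0.19746468064891917), np.float64(0.10989227736740444)] 5.630692442413912
UR [0.62417118 0.26984136 0.11404229] 0.0003947347721024236
LR [0.46346816 0.25478552 0.06541937] 0.0010148548723596493
[ 0.58922868 -0.02686981  0.0521175 ]
```

The beam checks out: length 162.0 against 161.7 expected, width 40.6 against 40. Ramp origin is about (0.461, 0.275), yaw 5.2°. Lifting the case.

```bash
python3 -m inch '[{"claw":-1,"x":0,"y":0,"z":-0.5,"ax":0,"ay":0,"az":0},{"claw":-1,"x":0,"y":0,"z":-1.2,"ax":0,"ay":0,"az":0},{"claw":-1,"x":0,"y":0,"z":-2.5,"ax":0,"ay":0,"az":0},{"claw":-1,"x":0,"y":0,"z":-4.5,"ax":0,"ay":0,"az":0},{"claw":-1,"x":0,"y":0,"z":-6.5,"ax":0,"ay":0,"az":0},{"claw":-1,"x":0,"y":0,"z":-8.5,"ax":0,"ay":0,"az":0},{"claw":-1,"x":0,"y":0,"z":-10.5,"ax":0,"ay":0,"az":0},{"claw":-1,"x":0,"y":0,"z":-12.5,"ax":0,"ay":0,"az":0},{"claw":-1,"x":0,"y":0,"z":-14.5,"ax":0,"ay":0,"az":0},{"claw":-1,"x":0,"y":0,"z":-16,"ax":0,"ay":0,"az":0},{"claw":-1,"x":0,"y":0,"z":-16,"ax":0,"ay":0,"az":0},{"claw":-1,"x":0,"y":0,"z":-16,"ax":0,"ay":0,"az":0}]' 50
```

```text
clock: 16.72
ee_pos: [0.589, -0.0268, 0.2123]
eef_rot: [180.0, -0.1, 10.0]
force: [-0.4, 0.1, -5.6]
opening: 0.688
grip_force: 50.0
```

```bash
python3 -m inch '[{"claw":-1,"x":0,"y":-0.8,"z":0,"ax":0,"ay":0,"az":0},{"claw":-1,"x":-0.1,"y":-2.4,"z":0,"ax":0,"ay":0,"az":0},{"claw":-1,"x":-0.2,"y":-5,"z":0,"ax":0,"ay":0,"az":0.02},{"claw":-1,"x":-0.4,"y":-8.5,"z":0,"ax":0,"ay":0,"az":0.03},{"claw":-1,"x":-0.6,"y":-12,"z":0,"ax":0,"ay":0,"az":0.04},{"claw":-1,"x":-0.8,"y":-15.5,"z":0,"ax":0,"ay":0,"az":0.05},{"claw":-1,"x":-1,"y":-19,"z":0,"ax":0,"ay":0,"az":0.06},{"claw":-1,"x":-1.1,"y":-22.5,"z":0,"ax":0,"ay":0,"az":0.07},{"claw":-1,"x":-1.2,"y":-26,"z":0,"ax":0,"ay":0,"az":0.084},{"claw":-1,"x":-1.3,"y":-29,"z":0,"ax":0,"ay":0,"az":0.084},{"claw":-1,"x":-1.4,"y":-30.8,"z":0,"ax":0,"ay":0,"az":0.084},{"claw":-1,"x":-1.4,"y":-31.4,"z":0,"ax":0,"ay":0,"az":0.084}]' 50
python3 -m inch '[{"claw":-1,"x":0,"y":0,"z":0,"ax":0,"ay":0,"az":0},{"claw":-1,"x":0,"y":0,"z":0,"ax":0,"ay":0.03,"az":0},{"claw":-1,"x":0,"y":0,"z":0,"ax":0,"ay":0.08,"az":0},{"claw":-1,"x":0,"y":0,"z":0,"ax":0,"ay":0.14,"az":0},{"claw":-1,"x":0,"y":0,"z":0,"ax":0,"ay":0.2,"az":0},{"claw":-1,"x":0,"y":0,"z":0,"ax":0,"ay":0.26,"az":0},{"claw":-1,"x":0,"y":0,"z":0,"ax":0,"ay":0.3,"az":0},{"claw":-1,"x":0,"y":0,"z":0,"ax":0,"ay":0.314,"az":0},{"claw":-1,"x":0,"y":0,"z":0,"ax":0,"ay":0.314,"az":0},{"claw":-1,"x":0,"y":0,"z":0,"ax":0,"ay":0.314,"az":0}]' 50
python3 - <<'E'
from h import *
from scipy.spatial.transform import Rotation as Ro
st=robot.get_state();print(st["ee_pos"],st["eef_rot"],st["force"])
p=np.radians(5.2);d=np.array([np.cos(p),np.sin(p),0]);X=np.cos(.314)*d+np.array([0,0,np.sin(.314)]);Z=-np.sin(.314)*d+np.array([0,0,np.cos(.314)]);Y=np.cross(Z,X);O=np.array([.461,.2748,.062])
M=np.c_[X,Y,Z];print("TCP in ramp mm",1e3*M.T@(st["ee_pos"]-O));R=Ro.from_euler("xyz",st["eef_rot"],degrees=True).as_matrix();print("tool x in ramp",(M.T@R).round(4)[:,0],"z",(M.T@R).round(4)[:,2])
# case under the gripper: where its lower corners should appear vs image
s=cap("side");c=st["ee_pos"]+R[:,2]*.0521  # case origin if centred
h=cv2.cvtColor(s["img"],cv2.COLOR_RGB2HSV);m=cv2.inRange(h,np.array((7,150,120)),np.array((16,255,255)));m[:, :200]=0
n,l,stt,ce=cv2.connectedComponentsWithStats(m);k=1+stt[1:,4].argmax();print("orange",stt[k],ce[k]);cn=max(cv2.findContours(np.uint8(l==k),cv2.RETR_EXTERNAL,cv2.CHAIN_APPROX_NONE)[0],key=len)
print("quad",cv2.approxPolyDP(cn,4,True).ravel())
for dx in(-.08,.08):print("pred bottom near",dx,proj(s,c+R[:,0]*dx-R[:,1]*.032))
cv2.imwrite("pics/v8.png",s["img"][:,:,::-1])
E
```

```text
clock: 17.72
ee_pos: [0.519, 0.2828, 0.2102]
eef_rot: [180.0, 0.1, 5.3]
force: [-0.1, -0.9, -5.4]
opening: 0.687
grip_force: 50.0
clock: 18.55
ee_pos: [0.521, 0.2794, 0.2115]
eef_rot: [180.0, -17.9, 5.1]
force: [0.5, 0.2, -4.9]
opening: 0.684
grip_force: 50.0
[0.52099112 0.27939814 0.2114611 ] [179.97810989 -17.90186191   5.11106873] [ 0.46886178  0.17814478 -4.86932448]
TCP in ramp mm [103.38281004  -0.85793447 123.57165781]
tool x in ramp [ 1.     -0.0015 -0.0016] z [-1.6e-03 -9.0e-04 -1.0e+00]
orange [ 245  264   91   50 2108] [288.25616698 288.76944972]
quad [245 285 324 313 335 291 301 280 296 285 287 281 288 275 254 264]
pred bottom near -0.08 [325.95483414 315.32695211]
pred bottom near 0.08 [244.70180909 289.36360606]
```

The orange base's corners at (325,314) and (245,287) match a case centred in the grip. Descending to about 8 mm above the beam, 4 mm uphill of the lip.

```bash
python3 -m inch '[{"claw":-1,"x":-0.5,"y":0,"z":0.5,"ax":0,"ay":0,"az":0},{"claw":-1,"x":-1.2,"y":-0.05,"z":1.5,"ax":0,"ay":0,"az":0},{"claw":-1,"x":-1.9,"y":-0.1,"z":2.5,"ax":0,"ay":0,"az":0},{"claw":-1,"x":-1.9,"y":-0.1,"z":3.5,"ax":0,"ay":0,"az":0},{"claw":-1,"x":-1.9,"y":-0.1,"z":4.5,"ax":0,"ay":0,"az":0},{"claw":-1,"x":-1.9,"y":-0.1,"z":5.2,"ax":0,"ay":0,"az":0},{"claw":-1,"x":-1.9,"y":-0.1,"z":5.8,"ax":0,"ay":0,"az":0},{"claw":-1,"x":-1.9,"y":-0.1,"z":6.2,"ax":0,"ay":0,"az":0},{"claw":-1,"x":-1.9,"y":-0.1,"z":6.4,"ax":0,"ay":0,"az":0},{"claw":-1,"x":-1.9,"y":-0.1,"z":6.4,"ax":0,"ay":0,"az":0},{"claw":-1,"x":-1.9,"y":-0.1,"z":6.4,"ax":0,"ay":0,"az":0},{"claw":-1,"x":-1.9,"y":-0.1,"z":6.4,"ax":0,"ay":0,"az":0}]' 50
cat > r.py <<'E'
from h import *
st=robot.get_state()
p=np.radians(5.2);d=np.array([np.cos(p),np.sin(p),0]);X=np.cos(.314)*d+np.array([0,0,np.sin(.314)]);Z=-np.sin(.314)*d+np.array([0,0,np.cos(.314)]);M=np.c_[X,np.cross(Z,X),Z]
print("TCP in ramp mm",(1e3*M.T@(st["ee_pos"]-[.461,.2748,.062])).round(1),"force in ramp (free: -1.7,0,-5.2)",(M.T@st["force"]).round(1),"moment",st["moment"].round(2))
E
python3 r.py
```

```text
clock: 19.6
ee_pos: [0.5226, 0.2813, 0.1453]
eef_rot: [-180.0, -18.0, 5.1]
force: [0.3, 0.3, -5.4]
opening: 0.688
grip_force: 50.0
TCP in ramp mm [84.7  0.9 60.1] force in ramp (free: -1.7,0,-5.2) [-1.4  0.2 -5.3] moment [-0.01  0.42 -0.02]
```

```bash
python3 -m inch '[{"claw":-1,"x":0,"y":0,"z":0.2,"ax":0,"ay":0,"az":0},{"claw":-1,"x":0,"y":0,"z":0.4,"ax":0,"ay":0,"az":0},{"claw":-1,"x":0,"y":0,"z":0.5,"ax":0,"ay":0,"az":0},{"claw":-1,"x":0,"y":0,"z":0.5,"ax":0,"ay":0,"az":0},{"claw":-1,"x":0,"y":0,"z":0.5,"ax":0,"ay":0,"az":0}]' 50; python3 r.py
python3 -m inch '[{"claw":-1,"x":-0.1,"y":0,"z":0,"ax":0,"ay":0,"az":0},{"claw":-1,"x":-0.2,"y":0,"z":0,"ax":0,"ay":0,"az":0},{"claw":-1,"x":-0.25,"y":0,"z":0,"ax":0,"ay":0,"az":0},{"claw":-1,"x":-0.25,"y":0,"z":0,"ax":0,"ay":0,"az":0},{"claw":-1,"x":-0.25,"y":0,"z":0,"ax":0,"ay":0,"az":0}]' 50; python3 r.py
```

```text
clock: 20.02
ee_pos: [0.524, 0.2813, 0.1401]
eef_rot: [180.0, -18.0, 5.1]
force: [1.0, 0.1, -5.0]
opening: 0.69
grip_force: 50.0
TCP in ramp mm [84.4  0.8 54.7] force in ramp (free: -1.7,0,-5.2) [-0.6 -0.  -5. ] moment [-0.01  0.43 -0.01]
clock: 20.43
ee_pos: [0.5216, 0.2811, 0.1394]
eef_rot: [180.0, -18.0, 5.1]
force: [0.2, -0.1, -5.0]
opening: 0.687
grip_force: 50.0
TCP in ramp mm [81.9  0.8 54.8] force in ramp (free: -1.7,0,-5.2) [-1.3 -0.1 -4.8] moment [0.   0.43 0.01]
```

```bash
python3 -m inch '[{"claw":-1,"x":-0.1,"y":0,"z":0,"ax":0,"ay":0,"az":0},{"claw":-1,"x":-0.15,"y":0,"z":0,"ax":0,"ay":0,"az":0},{"claw":-1,"x":-0.15,"y":0,"z":0,"ax":0,"ay":0,"az":0},{"claw":-1,"x":-0.15,"y":0,"z":0,"ax":0,"ay":0,"az":0}]' 50; python3 r.py
python3 -m inch '[{"claw":-1,"x":0,"y":0,"z":0.1,"ax":0,"ay":0,"az":0},{"claw":-1,"x":0,"y":0,"z":0.15,"ax":0,"ay":0,"az":0},{"claw":-1,"x":0,"y":0,"z":0.15,"ax":0,"ay":0,"az":0},{"claw":-1,"x":0,"y":0,"z":0.15,"ax":0,"ay":0,"az":0}]' 50; python3 r.py
```

```text
clock: 20.77
ee_pos: [0.5202, 0.281, 0.1389]
eef_rot: [-180.0, -18.0, 5.1]
force: [-0.2, 0.5, -5.1]
opening: 0.69
grip_force: 50.0
TCP in ramp mm [80.4  0.8 54.8] force in ramp (free: -1.7,0,-5.2) [-1.7  0.5 -4.8] moment [-0.    0.49 -0.05]
clock: 21.1
ee_pos: [0.5207, 0.281, 0.1374]
eef_rot: [180.0, -18.0, 5.1]
force: [-1.1, 0.7, -5.6]
opening: 0.688
grip_force: 50.0
TCP in ramp mm [80.4  0.8 53.2] force in ramp (free: -1.7,0,-5.2) [-2.7  0.8 -5. ] moment [0.   0.5  0.01]
```

```bash
for i in 1; do python3 -m inch '[{"claw":-1,"x":0,"y":0,"z":0.05,"ax":0,"ay":0,"az":0},{"claw":-1,"x":0,"y":0,"z":0.1,"ax":0,"ay":0,"az":0},{"claw":-1,"x":0,"y":0,"z":0.1,"ax":0,"ay":0,"az":0}]' 50 >/dev/null; python3 r.py; done
python3 -m inch '[{"claw":-1,"x":0,"y":0,"z":0.04,"ax":0,"ay":0,"az":0},{"claw":-1,"x":0,"y":0,"z":0.07,"ax":0,"ay":0,"az":0},{"claw":-1,"x":0,"y":0,"z":0.07,"ax":0,"ay":0,"az":0}]' 50 >/dev/null; python3 r.py
```

```text
TCP in ramp mm [80.4  0.7 52.2] force in ramp (free: -1.7,0,-5.2) [-2.2 -1.  -4.6] moment [-0.07  0.42  0.01]
TCP in ramp mm [80.4  0.8 51.8] force in ramp (free: -1.7,0,-5.2) [-3.9 -0.8  1.2] moment [-0.14  0.64 -0.05]
```

The case touched down at 51.8 mm, against 52.1 expected. A light press plus a downhill nudge should find the lip.

```bash
python3 -m inch '[{"claw":-1,"x":-0.05,"y":0,"z":0.03,"ax":0,"ay":0,"az":0},{"claw":-1,"x":-0.1,"y":0,"z":0.03,"ax":0,"ay":0,"az":0},{"claw":-1,"x":-0.1,"y":0,"z":0.03,"ax":0,"ay":0,"az":0}]' 50 >/dev/null; python3 r.py
python3 -m inch '[{"claw":-1,"x":-0.05,"y":0,"z":0,"ax":0,"ay":0,"az":0},{"claw":-1,"x":-0.1,"y":0,"z":0,"ax":0,"ay":0,"az":0},{"claw":-1,"x":-0.1,"y":0,"z":0,"ax":0,"ay":0,"az":0}]' 50 >/dev/null; python3 r.py
```

```text
TCP in ramp mm [80.4  0.8 51.8] force in ramp (free: -1.7,0,-5.2) [ 1.2 -2.3  5.2] moment [-0.46  0.27 -0.06]
TCP in ramp mm [79.6  1.1 51.9] force in ramp (free: -1.7,0,-5.2) [ 3.  -1.8  4.6] moment [-0.2  -0.05 -0.  ]
```

```bash
python3 -m inch '[{"claw":-1,"x":-0.05,"y":0,"z":0,"ax":0,"ay":0,"az":0},{"claw":-1,"x":-0.1,"y":0,"z":0,"ax":0,"ay":0,"az":0},{"claw":-1,"x":-0.1,"y":0,"z":0,"ax":0,"ay":0,"az":0}]' 50 >/dev/null; python3 r.py
python3 -m inch '[{"claw":-1,"x":-0.05,"y":0,"z":0,"ax":0,"ay":0,"az":0},{"claw":-1,"x":-0.1,"y":0,"z":0,"ax":0,"ay":0,"az":0},{"claw":-1,"x":-0.1,"y":0,"z":0,"ax":0,"ay":0,"az":0}]' 50 >/dev/null; python3 r.py
```

```text
TCP in ramp mm [78.8  1.2 51.9] force in ramp (free: -1.7,0,-5.2) [ 4.6 -0.8  4.1] moment [-0.08 -0.12  0.04]
TCP in ramp mm [78.6  1.3 52.1] force in ramp (free: -1.7,0,-5.2) [ 6.7 -1.1  2.5] moment [-0.3  -0.87  0.15]
```

The lip is found: x stalls at 78.6 mm. I'll relax the push, open, and retreat along the tool axis.

```bash
python3 -m inch '[{"claw":-1,"x":0.1,"y":0,"z":0,"ax":0,"ay":0,"az":0},{"claw":-1,"x":0.1,"y":0,"z":0,"ax":0,"ay":0,"az":0},{"claw":0.45,"x":0.1,"y":0,"z":0,"ax":0,"ay":0,"az":0},{"claw":0.6,"x":0.1,"y":0,"z":0,"ax":0,"ay":0,"az":0},{"claw":0.8,"x":0.1,"y":0,"z":0,"ax":0,"ay":0,"az":0},{"claw":1,"x":0.1,"y":0,"z":0,"ax":0,"ay":0,"az":0},{"claw":1,"x":0.1,"y":0,"z":0,"ax":0,"ay":0,"az":0},{"claw":1,"x":0.1,"y":0,"z":0,"ax":0,"ay":0,"az":0},{"claw":1,"x":0.1,"y":0,"z":0,"ax":0,"ay":0,"az":0},{"claw":1,"x":0.1,"y":0,"z":0,"ax":0,"ay":0,"az":0}]' 20
python3 r.py
```

```text
clock: 23.43
ee_pos: [0.5184, 0.2808, 0.1346]
eef_rot: [180.0, -18.0, 5.1]
force: [0.1, 0.7, 0.5]
opening: 1.002
grip_force: 0.0
TCP in ramp mm [77.4  0.8 51.2] force in ramp (free: -1.7,0,-5.2) [0.3 0.7 0.4] moment [0.   0.13 0.02]
```

```bash
python3 -m inch '[{"claw":1,"x":0,"y":0,"z":-1,"ax":0,"ay":0,"az":0},{"claw":1,"x":0,"y":0,"z":-3,"ax":0,"ay":0,"az":0},{"claw":1,"x":0,"y":0,"z":-6,"ax":0,"ay":0,"az":0},{"claw":1,"x":0,"y":0,"z":-9,"ax":0,"ay":0,"az":0},{"claw":1,"x":0,"y":0,"z":-12,"ax":0,"ay":0,"az":0},{"claw":1,"x":0,"y":0,"z":-15,"ax":0,"ay":0,"az":0},{"claw":1,"x":0,"y":0,"z":-17,"ax":0,"ay":0,"az":0},{"claw":1,"x":0,"y":0,"z":-17,"ax":0,"ay":0,"az":0},{"claw":1,"x":0,"y":0,"z":-17,"ax":0,"ay":0,"az":0}]' 20
python3 - <<'E'
from h import *
d=cap("side");i=d["img"][:,:,::-1]
cv2.imwrite("pics/v9.png",cv2.resize(i[140:400,180:440],None,fx=2.3,fy=2.3,interpolation=cv2.INTER_CUBIC))
p=np.radians(5.2);e=np.array([np.cos(p),np.sin(p),0]);X=np.cos(.314)*e+np.array([0,0,np.sin(.314)]);Z=-np.sin(.314)*e+np.array([0,0,np.cos(.314)]);Y=np.cross(Z,X);O=np.array([.461,.2748,.062])
for x in(0,.16):
  for z in(0,.105):print(x,z,(proj(d,O+x*X+.032*Y+z*Z)-[180,140])*2.3)
E
```

```text
clock: 24.18
ee_pos: [0.4661, 0.2762, 0.2975]
eef_rot: [-179.9, -18.1, 5.1]
force: [0.2, 0.8, -0.6]
opening: 0.998
grip_force: 0.0
0 0 [336.04313926 472.82960601]
0 0.105 [375.68886561 382.56885383]
0.16 0 [156.74206268 416.22513334]
0.16 0.105 [185.72776647 321.43318565]
```

View pics/v9.png

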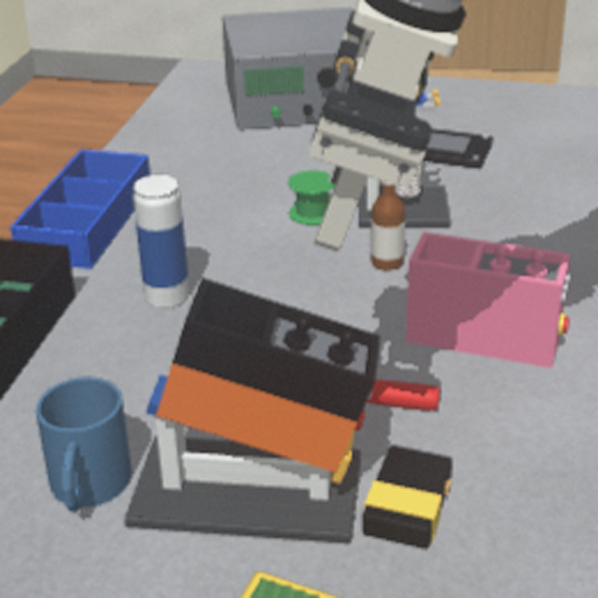

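The case sits flat on the beam against the lip, with its near lower corners at (336,472) and (158,414), matching the predictions. The arm is clear, so I'll hand in.

```bash
python3 -c "
from station import job
print(job.sign_off())"
```

```text
the job is handed in; nothing more can be done
None
```

I scrubbed the well with two strokes, hung the brush back on its fork, and set the case flat on the sloped stand against the lip; the job was handed in at about 24 s, and sign-off gave no verdict.

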